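# Clear the garlic tools and hold the peelings caddy open

## Task

I want to sweep the garlic skins off the chopping board, so clear it for me: lay the garlic press flat in the crosswise compartment of the cutlery tray and the wooden spatula flat in its empty lengthwise compartment, each set down rather than dropped. Then lift the lid of the peelings caddy and hold it 60 degrees open, so that it leans behind the sweepings as a backstop; it falls shut when let go, so finish while still holding it there, steady. Leave everything else where it is.

Things in the scene. Friction and masses are not known exactly. Their poses are not given: they have to be found in the camera images.
- spatula: Pale wooden spatula, 220 mm long, flat on the chopping board, loose, 40 to 90 g. Origin: middle of its length, at its underside; x runs along it to the blade, z up. Handle 16 mm wide, 10 mm thick, x = -110 to +30 mm; blade 60 mm wide, 6 mm thick, x = +30 to +110 mm (shoulders taper from +20). Balances at about x = +23 mm; grip the handle near x = 0.
- press: Aluminium garlic press, closed, lying on its side on the chopping board, loose, 165 mm long, 150 to 310 g. Origin: middle of its length, at its underside; x runs along it to the chamber, z up. Two parallel handles, together 33 mm wide and 18 mm high, x = -82 to +42 mm; chamber 38 mm wide and 26 mm high, x = +44 to +82 mm. Balances near x = 0.
- board: Dark wooden chopping board, fixed, 340 x 240 x 18 mm, its 340 mm along its x; origin at the centre of its underside. Thin garlic skins and cloves on it are only to be seen.
- tray: Open bamboo cutlery tray, fixed, 366 (x) x 220 (y) x 46 mm high, walls and floor 6 mm, partitions 40 mm high; origin at the centre of its underside. One crosswise compartment at its -x end (towards the robot), then two lengthwise ones side by side: the -y one holds a spoon, the +y one is empty. Stands left or right of the board, the caddy on the other side.
- long_compartment (a point): Centre of the inner floor of the empty lengthwise compartment, 6 mm over the table; compartment 256 mm along the tray's x by 101 mm along its y. Same axes as the tray.
- cross_compartment (a point): Centre of the inner floor of the crosswise compartment, 6 mm over the table; compartment 208 mm along the tray's y by 92 mm along its x. Same axes as the tray.
- caddy: White enamelled counter-top peelings caddy, fixed, an open box 200 x 200 x 150 mm high with a hinged lid; origin at the centre of its underside. Its -x side is the front, the hinge runs along the top of its +x side, the wire handle hangs behind.
- lid_hinge (a point): Point on the hinge line of the caddy's white lid (208 x 208 mm, 5 mm thick, 0.27 to 0.42 kg) at mid width, level with the lid's underside, 151 mm over the table and 104 mm behind the caddy's centre (its +x). Shut, its axes are the caddy's and the lid reaches to x = -208 mm; it turns about its y axis, front edge up and back.
- lid (a joint): Opening angle of the lid in rad: 0 shut (at the start), 60 degrees open = 1.047, stop at 1.75. No spring; nearly free, so the lid falls shut by its own weight.
- lid_knob (a point): Middle of the round wooden knob on the lid near its front edge, 165 mm from the hinge line, at mid width, 26 mm over the lid's top (31 mm out from its underside). Knob 30 mm across, 28 mm tall, on a neck 13 mm thick, 12 mm high. Its axes are the lid's. Pinched along the hinge direction it pivots between the fingers, so the gripper may keep pointing down.
- bulb: Garlic bulb, 54 mm wide, 58 mm high, standing on the far end of the chopping board, loose. Origin under its centre. Leave alone.
- spoon: Spoon with a wooden handle, 190 mm long, lying in the tray's other lengthwise compartment, loose. Origin at its middle. Leave alone.
- salt_jar: White salt jar, 60 mm wide, 70 mm high, just beyond the far edge of the board. Origin under its centre. Leave alone.
- knife: Kitchen knife with a wooden handle, 240 mm long, lying on the table's left. Origin near its middle. Leave alone.
- pepper_mill: Dark wooden pepper mill, 56 mm wide, 165 mm high, on the table's right. Origin under its centre. Leave alone.
Mind the look-alikes: they are no part of the job. What is shaped like the spatula but red is not meant. What is shaped like the press but purple is not meant.

How it is judged (in metres and radians):
On the way, in this order (a step that is already met when the one before it is completed fails the run):
1. The garlic press and the spatula both lie flat in their compartments, let go (x of spatula in the frame of long_compartment between -0.03 and 0.03 m and y of spatula in the frame of long_compartment between -0.04 and 0.04 m and z of spatula in the frame of long_compartment below 0.015 m and angle between the x axis of spatula and the x axis of tray, either way round below 0.25 rad and angle between the z axis of each of spatula, press and the z axis of tray, either way round below 0.12 rad and contact force between each of spatula, press and the fingers below 0.05 N and linear speed of each of spatula, press below 0.02 m/s and x of press in the frame of cross_compartment between -0.04 and 0.04 m and y of press in the frame of cross_compartment between -0.035 and 0.035 m and z of press in the frame of cross_compartment below 0.03 m and angle between the x axis of press and the y axis of tray, either way round below 0.25 rad), for 0.2 s.
2. The lid is lifted and held in the fingers at 60 degrees (53 to 67), steady (value of joint lid between 0.925 and 1.17 rad and velocity of joint lid between -0.05 and 0.05 rad/s and contact force between lid and the fingers above 0.3 N), for 0.2 s.
At the end, for the whole second after the job is handed in: Press flat in the crosswise and spatula flat in the empty lengthwise compartment, each along it within 0.25 rad either way round, let go, at rest; lid 53 to 67 degrees open, still, carried by the fingers; nothing else moved over 30 mm (all of step 1 and all of step 2); the arm keeps its last pose, push and grip.
It fails at once if another thing on the table was moved by more than 30 mm (distance of any of bulb, spoon, salt_jar, knife, pepper_mill from where it was at the start of the episode above 0.03 m).
It fails at once if the spatula was dropped or thrown into the tray (z of spatula in the frame of tray below 0.035 m and linear speed of spatula above 0.8 m/s).
It fails at once if the press was dropped or thrown into the tray (z of press in the frame of tray below 0.035 m and linear speed of press above 0.8 m/s).
It also fails if it takes over 72 s, if anything falls off the work surface, if the arm or the gripper's body presses on something with over 40 N, if the wrist force passes 120 N, or if a joint passes its speed limit or range.

## Robot

A 7-joint arm with a two-finger parallel gripper is mounted at the origin on the work surface. World frame = base frame: x ahead of the robot, y to its left, z up, the work surface at z = 0. Lengths are in m, angles in degrees, forces in N, time in s.
With the tool pointing down it reaches from about 0.425 to 0.875 m from the base axis. Payload 8.4 kg.
Tool frame: the origin (TCP) lies at the centre of the arm's flange, where the gripper is bolted on; the fingertips stand 173 mm ahead of it and the grasp point (between the pads) lies 155 mm ahead of it; z points along the fingers, y is the line along which they close (so a half turn about z gives the same grasp; the last joint's range is limited). The gripper opens to 85 mm and grips with 20 to 120 N. Pads are 22 mm wide; open, the fingers measure 114 mm over their backs; the gripper's body (76 mm by 85 mm) begins 54 mm behind the grasp point. The pads swing forward as they close: fully open they stand 13 mm farther back than shut.
Start: joints at [59.175, 19.091, 2.286, 83.961, -0.768, 76.965, -3.352], TCP at [0.276, -0.588, 0.405] pointing down, gripper open.
Joint ranges: [-147.57, 147.57], [-21.85, 119.76], [-74.77, 79.35], [14.55, 137.4], [-85.83, 265.84], [4.83, 119.75], [-152.11, 152.11]. Speed limits (degrees/s): [127.2, 127.2, 159.86, 159.86, 180, 180, 180].

## Interface

Orientations are given as a 3x3 rotation matrix whose columns are the frame's x, y, z axes.
In Python, from station import r gives the robot as it stands. The module is installed in compiled form; this text tells all that it offers.
- The arm moves only by the tool send_rows, never from a script. Its argument "targets" is a list of rows, each an object of numbers: "tx", "ty", "tz": the shift along the tool's x, y, z in units of 300 mm (1.0 is 300 mm); "spin": the turn about the tool's z in units of 2 rad (1.0 is 2 rad); "hand": the opening, from -1 (shut) to 1 (fully open). A call has 1 to 5 rows; each row is the pose to reach, as a shift and turn from the pose commanded when the call began, along the tool's axes at that moment; what a row does not reach only later rows make up. A row lasts 1/10 s, in which the tool goes at most 50 mm and 8.59 degrees, less where a joint would pass 70% of its speed; a pose out of reach is approached as far as the arm can. A call with a number of a shift or a turn outside -1 to 1 is refused whole. A call with a gripper value outside its range is refused whole. The fingers move at their own pace and stop on an object; "newtons" is the grip in N (left out, the last holds). Time passes only in rows, so rows that repeat a pose let the fingers close. It gives the time, the measured TCP pose, the force, the opening and the grip force at its end, in the units of the state.
- r.sense(): the state, without advancing time (a new reading comes with each control period).
- r.get_image(name): name is "scene" or "top" or "wrist"; returns a dict with "image" (480x640x3 uint8, red, green, blue), "vfov" (degrees; the focal length in pixels is half the picture's height over the tangent of half this angle, whatever the lens; pixels are square), "cx", "cy" (the principal point, pixels), "xyz" and "attitude" of the camera in the world. Camera axes: x right, y up, looking along -z (the intrinsics and any distortion apply to the point x, -y, -z); pixel columns grow to the right and rows downward; lengths in m; the calibration is good to about 2 mm. A picture is of the moment at which its call begins. There is no depth.
- r.job_done(): hands the job in; it is judged then, once.
Trained networks look in a picture, given as the dict that the camera call returned (one of the last four; its "shot" number tells which), for a name from the list of things; names that differ only in an ending like _2 or _b are one class to them, and where a whole thing is asked for, a point or a joint stands for the part that bears it (a point fixed in the world has none). Each returns a list of dicts, best first, with "confidence" (0 to 1); they miss things now and then, are a little off and sometimes report something else, mostly with a low value. They report only what shows in the picture. A call takes as long as a camera call. They do not tell look-alikes from the thing itself.
- r.cut_out(target, picture): "region" (480x640 bool, what is visible of it) and "box" ([left, top, right, bottom] in pixels, round what is visible of it).
The state is a dict: "time": time; "joint_pos": joint angles; "joint_vel": joint speeds; "effort": joint torques, N m; "tcp_pos": TCP position; "tool_rot": TCP orientation; "contact_force": force on the tool from outside, world axes, zero at the start; "torque": the same for the moment, N m; "finger_gap": finger opening in m; "gripper_force": force on a finger pad.
Only numpy, scipy, OpenCV 4.12 (cv2) and the standard library are available. Lean on these libraries where they do the work, as an engineer would, in place of code of your own. Each camera call takes 0.05 s, during which the arm holds its last target. There are 200 camera calls.

## Working session

There is one attempt and no reset: what is moved stays moved. The work goes in short steps, Python scripts to look and compute and a tool call to move; the robot and the scene stay as the last step left them, time stands still between calls to the robot, and variables do not carry over. Pictures are saved under pics/ and viewed, at most 10 in all, crops included, and the job is handed in when it is done.

Besides the shell and the picture viewer there is one more tool, called after "Emit:" as name(argument=value, ...) on one line, values as JSON. send_rows: Moves the arm, as the interface text tells. Its arguments: {"type":"object","properties":{"targets":{"type":"array","items":{"type":"object","properties":{"tx":{"type":"number","minimum":-1,"maximum":1},"ty":{"type":"number","minimum":-1,"maximum":1},"tz":{"type":"number","minimum":-1,"maximum":1},"spin":{"type":"number","minimum":-1,"maximum":1},"hand":{"type":"number"}}}},"newtons":{"type":"number"}},"required":["targets"]}

```bash
mkdir -p pics
cat > h.py <<'E'
import numpy as np, cv2
from station import r
def f(p): return 240/np.tan(np.radians(p['vfov'])/2)
def px2w(p,u,v,z):
    d=np.array([(u-p['cx'])/f(p),-(v-p['cy'])/f(p),-1.]); w=np.array(p['attitude'])@d
    o=np.array(p['xyz']); return o+w*(z-o[2])/w[2]
def w2px(p,w):
    c=np.array(p['attitude']).T@(np.array(w)-np.array(p['xyz'])); return p['cx']+f(p)*c[0]/-c[2], p['cy']-f(p)*c[1]/-c[2]
def save(p,n): cv2.imwrite('pics/'+n+'.png',p['image'][...,::-1])
E
python3 - <<'E'
from h import *
s=r.sense(); print({k:np.round(v,3).tolist() for k,v in s.items()})
for n in ['top','scene']:
    p=r.get_image(n); save(p,n+'1'); print(n,{k:np.round(v,3).tolist() for k,v in p.items() if k!='image'})
    for t in ['spatula','press','board','tray','caddy','lid','lid_knob','bulb','spoon','salt_jar','knife','pepper_mill']:
        print(t,[(round(d['confidence'],2),np.round(d['box']).tolist()) for d in r.cut_out(t,p)])
E
```

```text
{'time': 0.0, 'joint_pos': [59.173, 19.13, 2.286, 84.011, -0.767, 76.964, -3.351], 'joint_vel': [-0.008, 0.018, -0.028, -0.094, -0.109, 0.057, -0.044], 'effort': [-0.002, -65.857, 1.364, -40.557, 0.017, 0.013, -0.0], 'tcp_pos': [0.276, -0.588, 0.404], 'tool_rot': [[0.905, 0.425, -0.001], [0.425, -0.905, 0.001], [-0.0, -0.002, -1.0]], 'contact_force': [0.627, -0.177, 0.05], 'torque': [-0.036, 0.011, 0.017], 'gripper_force': 0.0, 'finger_gap': 0.085}
top {'vfov': 47.214, 'cx': 326.718, 'cy': 246.465, 'xyz': [0.246, -0.013, 1.847], 'attitude': [[-0.019, 0.989, -0.146], [-1.0, -0.021, -0.008], [-0.011, 0.146, 0.989]], 'shot': 1}
spatula [(0.92, [375.0, 315.0, 441.0, 334.0]), (0.54, [201.0, 198.0, 271.0, 307.0])]
press [(0.77, [299.0, 227.0, 322.0, 273.0]), (0.7, [211.0, 317.0, 231.0, 374.0]), (0.24, [391.0, 203.0, 466.0, 278.0])]
board [(0.84, [292.0, 188.0, 367.0, 292.0]), (0.41, [318.0, 189.0, 331.0, 208.0])]
tray [(0.55, [198.0, 196.0, 274.0, 311.0])]
caddy [(0.62, [389.0, 201.0, 462.0, 280.0])]
lid [(0.95, [393.0, 204.0, 465.0, 276.0])]
lid_knob [(0.97, [396.0, 203.0, 466.0, 276.0])]
[... 565 characters left out ...]
 322.0]), (0.18, [142.0, 247.0, 238.0, 322.0])]
press [(0.71, [337.0, 252.0, 359.0, 307.0]), (0.64, [393.0, 174.0, 416.0, 210.0]), (0.41, [369.0, 204.0, 501.0, 323.0])]
board [(0.68, [273.0, 245.0, 391.0, 367.0])]
tray [(0.57, [369.0, 207.0, 497.0, 322.0])]
caddy [(0.94, [143.0, 248.0, 249.0, 362.0])]
lid [(0.85, [145.0, 251.0, 238.0, 324.0])]
lid_knob [(0.8, [141.0, 249.0, 238.0, 328.0])]
bulb [(0.69, [368.0, 203.0, 497.0, 326.0]), (0.55, [332.0, 326.0, 356.0, 345.0])]
spoon [(0.95, [398.0, 257.0, 436.0, 304.0])]
salt_jar [(0.93, [324.0, 360.0, 353.0, 394.0]), (0.26, [287.0, 257.0, 328.0, 322.0])]
knife [(0.63, [481.0, 215.0, 537.0, 272.0])]
pepper_mill [(0.84, [72.0, 308.0, 112.0, 362.0])]
```

Run:
```python
import cv2
a=cv2.imread('pics/top1.png')[140:390,140:530]; cv2.imwrite('pics/topc.png',cv2.resize(a,(780,500),interpolation=cv2.INTER_CUBIC))
a=cv2.imread('pics/scene1.png')[150:400,60:550]; cv2.imwrite('pics/scenec.png',cv2.resize(a,(784,400),interpolation=cv2.INTER_CUBIC))
```

```text
(no output)
```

View pics/topc.png

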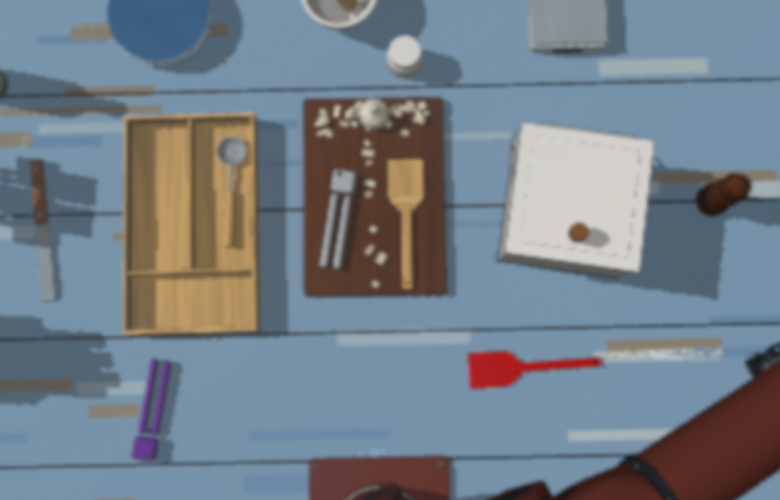

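View pics/scenec.png

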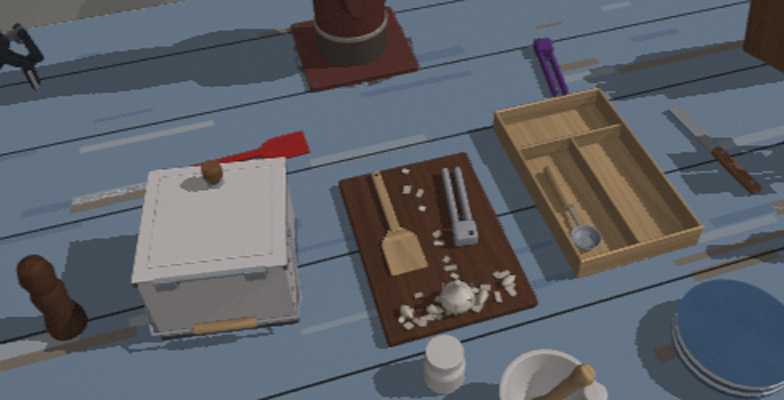

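The spatula is the pale one on the board at full-frame top pixel (342,248); its look-alike is the red one at (407,323). The press is the aluminium one on the board at (309,250); its look-alike is the purple one at (220,345). The tray is on the left at (236,252) and the caddy on the right with its knob at (429,256).

Run:
```python
from h import *
p=r.get_image('top')
g=lambda x,y,z: np.round(px2w(p,140+x/2,140+y/2,z),3)[:2].tolist()
print('tray rim',[g(*c,.046) for c in [(124,114),(255,113),(258,331),(126,334)]])
print('partition cross',[g(*c,.04) for c in [(128,272),(252,271)]],'long',g(192,118,.04),g(192,268,.04))
print('board',[g(*c,.018) for c in [(304,98),(444,98),(446,295),(305,296)]])
print('spat',g(405,160,.024),g(407,288,.028),'press',g(343,170,.04),g(331,268,.036))
print('lid',[g(*c,.156) for c in [(521,123),(654,140),(640,271),(504,255)]],'knob',g(578,230,.195))
print('bulb',g(373,113,.05),'salt',g(404,50,.07),'mill',g(708,202,.1))
p=r.get_image('wrist'); print({k:np.round(v,3).tolist() for k,v in p.items() if k!='image'})
s=r.sense();print(np.array(s['tool_rot']).T@(np.array(p['xyz'])-s['tcp_pos']), np.round(np.array(s['tool_rot']).T@np.array(p['attitude']),3))
```

```text
tray rim [[0.69, 0.418], [0.687, 0.197], [0.322, 0.194], [0.321, 0.41]]
partition cross [[0.423, 0.409], [0.421, 0.204]] long [0.682, 0.304] [0.428, 0.303]
board [[0.718, 0.116], [0.713, -0.123], [0.376, -0.117], [0.379, 0.118]]
spat [0.605, -0.054] [0.389, -0.052] press [0.587, 0.051] [0.424, 0.073]
lid [[0.635, -0.235], [0.603, -0.442], [0.398, -0.409], [0.427, -0.2]] knob [0.458, -0.309]
bulb [0.682, -0.001] salt [0.784, -0.055] mill [0.511, -0.537]
{'vfov': 62.579, 'cx': 308.876, 'cy': 242.414, 'xyz': [0.351, -0.554, 0.374], 'attitude': [[0.426, 0.859, 0.285], [-0.905, 0.404, 0.134], [-0.0, -0.315, 0.949]], 'shot': 4}
[0.08207516 0.00085838 0.03084391] [[ 0.001  0.949  0.315]
 [ 1.    -0.001 -0.   ]
 [ 0.     0.315 -0.949]]
```

Emit:
send_rows(targets=[{"tx": 0.15, "ty": -0.04, "tz": -0.05, "spin": 0.07, "hand": 1}, {"tx": 0.3, "ty": -0.08, "tz": -0.1, "spin": 0.14, "hand": 1}, {"tx": 0.45, "ty": -0.12, "tz": -0.15, "spin": 0.218, "hand": 1}, {"tx": 0.6, "ty": -0.16, "tz": -0.2, "spin": 0.218, "hand": 1}, {"tx": 0.75, "ty": -0.2, "tz": -0.25, "spin": 0.218, "hand": 1}])

```text
time: 1.9
tcp_pos: [0.4555, -0.437, 0.4806]
tool_rot: [[1.0, 0.002, 0.0], [0.002, -1.0, -0.0], [0.0, 0.0, -1.0]]
contact_force: [0.8, -0.8, 0.5]
finger_gap: 0.0854
gripper_force: 0.0
```

```bash
cat >> h.py <<'E'
def go(x,y,z,yaw):
    """units from present pose to TCP goal, tool x at yaw (deg)"""
    s=r.sense(); R=np.array(s['tool_rot']); d=R.T@(np.array([x,y,z])-s['tcp_pos'])/.3
    a=np.degrees(np.arctan2(R[1,0],R[0,0])); dy=(a-yaw+180)%360-180
    print('t',round(s['time'],2),'tcp',np.round(s['tcp_pos'],4),'yaw',round(a,2),'tilt',np.round(R[2,:2],3),'gap',round(s['finger_gap'],4),'F',np.round(s['contact_force'],1),'j',np.round(s['joint_pos'],0),'\n -> tx,ty,tz',np.round(d,4),'spin',round(np.radians(dy)/2,4))
E
python3 -c "
from h import *
go(.5,.03,.52,0)"
```

```text
t 1.9 tcp [ 0.4555 -0.437   0.4806] yaw 0.12 tilt [0. 0.] gap 0.0854 F [ 0.8 -0.8  0.5] j [ 41.  15.  -1.  80.   0.  85. -50.] 
 -> tx,ty,tz [ 0.1515 -1.5562 -0.1317] spin 0.001
```

Emit:
send_rows(targets=[{"tx": 0.05, "ty": -0.16, "tz": -0.02}, {"tx": 0.08, "ty": -0.32, "tz": -0.05}, {"tx": 0.1, "ty": -0.48, "tz": -0.08}, {"tx": 0.12, "ty": -0.64, "tz": -0.1}, {"tx": 0.15, "ty": -0.8, "tz": -0.13}])

```text
$.targets[0]: bad value
```

Emit:
send_rows(targets=[{"ty": -0.16}, {"ty": -0.32}, {"ty": -0.48}, {"ty": -0.64}, {"ty": -0.75}])

```text
$.targets[0]: bad value
```

```bash
python3 -c "
from h import *
go(.5,.03,.52,0)
p=r.get_image('wrist'); save(p,'w1')
for t in ['spatula','press','tray','spoon','bulb']:
    for d in r.cut_out(t,p):
        m=d['region'].astype(np.uint8); print(t,round(d['confidence'],2),np.round(d['box']),m.sum(), cv2.minAreaRect(cv2.findNonZero(m)) if m.any() else '')
"
```

```text
t 1.9 tcp [ 0.4555 -0.437   0.4806] yaw 0.12 tilt [0. 0.] gap 0.0854 F [ 0.8 -0.8  0.5] j [ 41.  15.  -1.  80.   0.  85. -50.] 
 -> tx,ty,tz [ 0.1515 -1.5562 -0.1317] spin 0.001
spatula 0.62 [ 84. 320. 260. 359.] 3007 ((171.74758911132812, 337.6900634765625), (41.406890869140625, 172.50205993652344), 87.70938873291016)
spatula 0.23 [  1.  50.  26. 255.] 1712 ((0.5087023377418518, 152.0692596435547), (204.65765380859375, 25.672574996948242), 82.83955383300781)
```

View pics/w1.png

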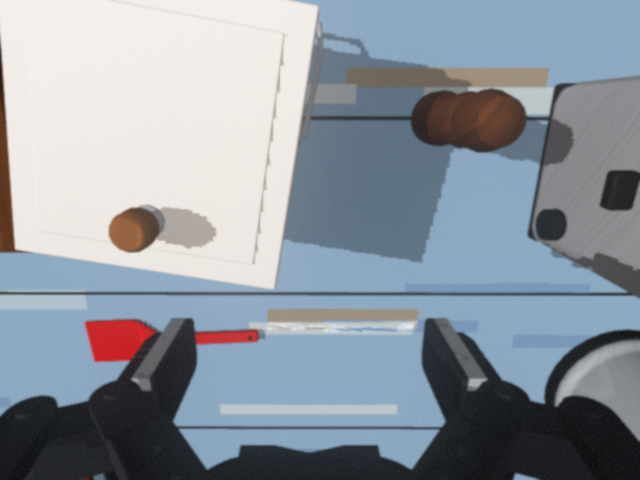

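The wrist picture shows the white lid with its knob at (134,229), the red look-alike at (120,340) and the pepper mill at (470,120). The moves were refused because fields were missing, so I'm resending them complete.

Emit:
send_rows(targets=[{"tx": 0.05, "ty": -0.16, "tz": -0.02, "spin": 0, "hand": 1}, {"tx": 0.08, "ty": -0.32, "tz": -0.05, "spin": 0, "hand": 1}, {"tx": 0.1, "ty": -0.48, "tz": -0.08, "spin": 0, "hand": 1}, {"tx": 0.12, "ty": -0.64, "tz": -0.1, "spin": 0, "hand": 1}, {"tx": 0.15, "ty": -0.8, "tz": -0.13, "spin": 0, "hand": 1}])

```text
time: 2.7
tcp_pos: [0.4975, -0.1983, 0.5185]
tool_rot: [[1.0, -0.001, -0.001], [-0.001, -1.0, -0.0], [-0.001, 0.0, -1.0]]
contact_force: [1.3, 0.3, -0.4]
finger_gap: 0.0853
gripper_force: 0.0
```

Emit:
send_rows(targets=[{"tx": 0, "ty": -0.16, "tz": 0, "spin": 0, "hand": 1}, {"tx": 0, "ty": -0.32, "tz": 0, "spin": 0, "hand": 1}, {"tx": 0, "ty": -0.48, "tz": 0, "spin": 0, "hand": 1}, {"tx": 0, "ty": -0.64, "tz": 0, "spin": 0, "hand": 1}, {"tx": 0, "ty": -0.75, "tz": 0, "spin": 0, "hand": 1}])

```text
time: 3.2
tcp_pos: [0.4974, 0.0283, 0.5186]
tool_rot: [[1.0, 0.003, 0.0], [0.003, -1.0, 0.0], [0.0, -0.0, -1.0]]
contact_force: [0.9, 0.3, -0.7]
finger_gap: 0.0851
gripper_force: 0.0
```

```bash
python3 -c "
from h import *
go(.5,.03,.52,0)
p=r.get_image('wrist'); save(p,'w2'); import pickle; pickle.dump(p,open('w2.pkl','wb'))
for t in ['spatula','press','tray','spoon','bulb']:
    for d in r.cut_out(t,p):
        m=d['region'].astype(np.uint8); print(t,round(d['confidence'],2),np.round(d['box']),m.sum(), cv2.minAreaRect(cv2.findNonZero(m)) if m.any() else '')
"
```

```text
t 3.2 tcp [0.4974 0.0283 0.5186] yaw 0.15 tilt [ 0. -0.] gap 0.0851 F [ 0.9  0.3 -0.7] j [ 14.   0. -22.  93.   0.  87. -98.] 
 -> tx,ty,tz [ 0.0086 -0.0055 -0.0045] spin 0.0013
spatula 0.96 [355.  82. 415. 269.] 5471 ((379.15216064453125, 175.19647216796875), (54.480369567871094, 188.5944366455078), 4.23639440536499)
spatula 0.65 [464. 333. 593. 360.] 1737 ((528.1754760742188, 350.4051513671875), (129.0221710205078, 28.138891220092773), 5.290081024169922)
spatula 0.57 [  0.   1. 188. 321.] 51235 ((93.0, 161.0), (322.0, 186.0), 90.0)
press 0.87 [257.  98. 307. 245.] 3541 ((282.67999267578125, 171.239990234375), (36.20387268066406, 144.81549072265625), 8.130102157592773)
press 0.63 [ 55. 335.  86. 408.] 1828 ((71.0, 369.5), (73.0, 30.0), 90.0)
tray 0.76 [  0.   0. 188. 325.] 51733 ((93.0, 161.5), (323.0, 186.0), 90.0)
tray 0.72 [ 94.  34. 138. 209.] 3537 ((128.14479064941406, 119.3432388305664), (175.37574768066406, 46.46285629272461), 76.94474792480469)
spoon 0.86 [ 91.  32. 139. 208.] 3562 ((127.32937622070312, 119.40721893310547), (175.57583618164062, 45.96923065185547), 77.24996948242188)
spoon 0.44 [  0.   0. 188. 325.] 51056 ((92.99998474121094, 160.99996948242188), (185.99996948242188, 321.99993896484375), -0.0)
bulb 0.93 [318.   1. 368.  29.] 1164 ((342.0, 13.5), (27.0, 52.0), 90.0)
```

View pics/w2.png

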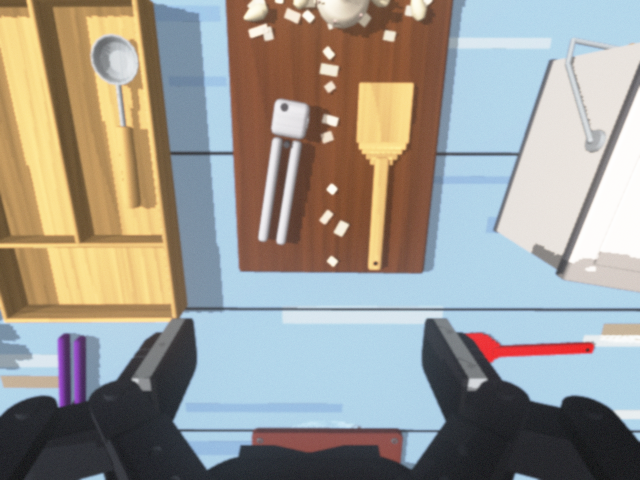

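The wrist picture shows the aluminium press with its chamber at (291,118) and handle ends at (272,242). The pale spatula runs from (386,84) to (375,268). The tray's near right corner is at (184,319), and both look-alikes are off the board.

```bash
python3 -c "
from h import *
import pickle; p=pickle.load(open('w2.pkl','rb'))
g=lambda u,v,z: px2w(p,u,v,z)[:2]
def ax(a,b,n):
    d=a-b; print(n,np.round((a+b)/2,4),'len',round(np.linalg.norm(d),4),'yaw',round(np.degrees(np.arctan2(d[1],d[0])),2))
ax(g(292,99,.042),g(272.5,242,.03),'press')
ax(g(285.5,141,.03),g(272.5,240,.03),'press handles')
ax(g(386,83,.023),g(375,269,.026),'spat')
ax(g(383,155,.026),g(375,269,.026),'spat handle')
ax(g(153,0,.046),g(184,319,.046),'tray -y wall outer')
ax(g(1,242,.04),g(163,240,.04),'tray cross part')
ax(g(35,0,.04),g(77,240,.04),'tray long part')
print('tray near corner',g(184,319,.046), 'cross/long junction', g(78,239,.04),'board corners',g(240,271,.018),g(425,272,.018))
"
```

```text
press [0.51   0.0594] len 0.166 yaw -8.98
press handles [0.4892 0.0635] len 0.1186 yaw -8.54
spat [ 0.5003 -0.0556] len 0.218 yaw -0.05
spat handle [ 0.4618 -0.0561] len 0.141 yaw -0.49
tray -y wall outer [0.5066 0.1833] len 0.352 yaw -0.56
tray cross part [0.4316 0.299 ] len 0.194 yaw 90.97
tray long part [0.5582 0.3027] len 0.2507 yaw -0.87
tray near corner [0.33057873 0.18497291] cross/long junction [0.43413975 0.30318377] board corners [0.38457777 0.11627185] [ 0.38415153 -0.12148485]
```

Emit:
send_rows(targets=[{"tx": 0.01, "ty": -0.05, "tz": 0.15, "spin": 0.07, "hand": 1}, {"tx": 0.02, "ty": -0.1, "tz": 0.3, "spin": 0.077, "hand": 1}, {"tx": 0.03, "ty": -0.105, "tz": 0.45, "spin": 0.077, "hand": 1}, {"tx": 0.03, "ty": -0.105, "tz": 0.6, "spin": 0.077, "hand": 1}, {"tx": 0.03, "ty": -0.105, "tz": 0.63, "spin": 0.077, "hand": 1}])

```text
time: 4.0
tcp_pos: [0.5054, 0.0559, 0.3248]
tool_rot: [[0.988, -0.153, -0.008], [-0.153, -0.988, -0.001], [-0.008, 0.002, -1.0]]
contact_force: [-0.5, -0.4, -0.2]
finger_gap: 0.0857
gripper_force: 0.0
```

```bash
python3 -c "
from h import *
go(.507,.061,.19,-8.7)
p=r.get_image('wrist'); save(p,'w3')
print(w2px(p,[.507,.061,.036]))
for t in ['press']:
    for d in r.cut_out(t,p):
        m=d['region'].astype(np.uint8); print(t,round(d['confidence'],2),np.round(d['box']),m.sum(), cv2.minAreaRect(cv2.findNonZero(m)) if m.any() else '')
"
```

```text
t 4.0 tcp [0.5054 0.0559 0.3248] yaw -8.82 tilt [-0.008  0.002] gap 0.0857 F [-0.5 -0.4 -0.2] j [  11.    8.  -24.  108.    4.   65. -113.] 
 -> tx,ty,tz [ 0.0061 -0.0186  0.4494] spin -0.001
(np.float64(299.96462811707676), np.float64(233.56356972014683))
press 0.77 [271. 100. 335. 333.] 8819 ((302.5, 217.5), (231.0, 61.0), 90.0)
press 0.18 [412.  38. 513. 340.] 15925 ((464.9424133300781, 189.65805053710938), (305.2884826660156, 97.60860443115234), 88.21009063720703)
```

View pics/w3.png

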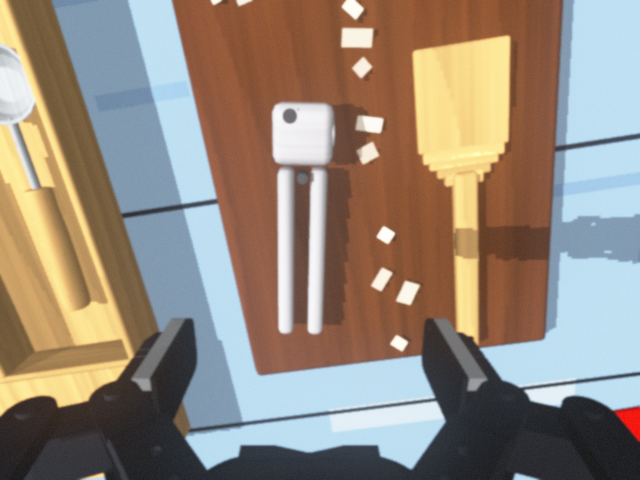

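The press is upright in the wrist view: handles centred at column 302, chamber end at row 102 and handle ends at row 333. The finger midline is at column 310.

```bash
python3 -c "
from h import *
go(.507,.061,.19,-8.7)
p=r.get_image('wrist')
a=px2w(p,303,102,.044);b=px2w(p,301.5,333,.03);d=a-b;m=(a+b)/2
print(a,b,np.linalg.norm(d),np.degrees(np.arctan2(d[1],d[0])),m)
print('handle',px2w(p,302,250,.036))
go(m[0],m[1],.19,np.degrees(np.arctan2(d[1],d[0])))
for q in [(462,37,.024),(468,330,.028),(466,250,.028)]: print('spat',px2w(p,*q))
print('tray part',px2w(p,45,362,.04),px2w(p,125,343,.04),px2w(p,186,430,.046))
"
```

```text
t 4.1 tcp [0.5069 0.0567 0.329 ] yaw -8.79 tilt [-0.003  0.001] gap 0.0855 F [0.9 0.  0.9] j [  11.    8.  -25.  108.    3.   66. -113.] 
 -> tx,ty,tz [-4.000e-04 -1.460e-02  4.634e-01] spin -0.0008
[0.59323993 0.04665362 0.044     ] [0.42695566 0.07436372 0.03      ] 0.16915764677645273 -9.460999664663113 [0.51009779 0.06050867 0.037     ]
handle [0.49648433 0.06280296 0.036     ]
t 4.15 tcp [0.5075 0.0572 0.3309] yaw -8.76 tilt [ 0. -0.] gap 0.0855 F [ 0.7 -0.7  0.8] j [  11.    8.  -25.  107.    3.   66. -113.] 
 -> tx,ty,tz [ 0.0066 -0.0123  0.4697] spin 0.0061
spat [ 0.61629795 -0.05700776  0.024     ]
spat [ 0.40870875 -0.05405113  0.028     ]
spat [ 0.47562317 -0.0542708   0.028     ]
tray part [0.43771982 0.27170061 0.04      ] [0.44464734 0.20603411 0.04      ] [0.36296284 0.17794053 0.046     ]
```

Emit:
send_rows(targets=[{"tx": 0.005, "ty": -0.012, "tz": 0.12, "spin": 0.004, "hand": 1}, {"tx": 0.005, "ty": -0.012, "tz": 0.24, "spin": 0.004, "hand": 1}, {"tx": 0.005, "ty": -0.012, "tz": 0.36, "spin": 0.004, "hand": 1}, {"tx": 0.005, "ty": -0.012, "tz": 0.43, "spin": 0.004, "hand": 1}, {"tx": 0.005, "ty": -0.012, "tz": 0.465, "spin": 0.004, "hand": 1}])

```text
time: 4.65
tcp_pos: [0.51, 0.061, 0.1908]
tool_rot: [[0.987, -0.16, 0.001], [-0.16, -0.987, -0.0], [0.001, -0.0, -1.0]]
contact_force: [-0.0, 0.7, -0.0]
finger_gap: 0.0854
gripper_force: 0.0
```

Emit:
send_rows(newtons=50, targets=[{"tx": 0, "ty": 0, "tz": 0, "spin": 0, "hand": -1}, {"tx": 0, "ty": 0, "tz": 0, "spin": 0, "hand": -1}, {"tx": 0, "ty": 0, "tz": 0, "spin": 0, "hand": -1}, {"tx": 0, "ty": 0, "tz": 0, "spin": 0, "hand": -1}, {"tx": 0, "ty": 0, "tz": 0, "spin": 0, "hand": -1}])

```text
time: 5.15
tcp_pos: [0.5098, 0.0615, 0.1919]
tool_rot: [[0.987, -0.159, 0.003], [-0.159, -0.987, -0.0], [0.003, -0.0, -1.0]]
contact_force: [-0.6, -1.2, 6.7]
finger_gap: 0.0317
gripper_force: 50.5
```

Emit:
send_rows(targets=[{"tx": 0, "ty": 0, "tz": 0, "spin": 0, "hand": -1}, {"tx": 0, "ty": 0, "tz": 0, "spin": 0, "hand": -1}, {"tx": 0, "ty": 0, "tz": -0.05, "spin": 0, "hand": -1}, {"tx": 0, "ty": 0, "tz": -0.12, "spin": 0, "hand": -1}, {"tx": 0, "ty": 0, "tz": -0.2, "spin": 0, "hand": -1}])

```text
time: 5.65
tcp_pos: [0.5086, 0.0615, 0.2516]
tool_rot: [[0.987, -0.158, -0.001], [-0.158, -0.987, 0.0], [-0.001, -0.0, -1.0]]
contact_force: [0.4, -0.2, -2.8]
finger_gap: 0.0317
gripper_force: 50.0
```

```bash
python3 -c "
from h import *
go(.374,.302,.33,90)"
```

```text
t 5.65 tcp [0.5086 0.0615 0.2516] yaw -9.11 tilt [-0.001 -0.   ] gap 0.0317 F [ 0.4 -0.2 -2.8] j [  10.   13.  -25.  112.    6.   56. -116.] 
 -> tx,ty,tz [-0.5703 -0.7205 -0.2608] spin -0.8649
```

Emit:
send_rows(targets=[{"tx": 0, "ty": 0, "tz": -0.06, "spin": -0.07, "hand": -1}, {"tx": 0, "ty": 0, "tz": -0.12, "spin": -0.14, "hand": -1}, {"tx": 0, "ty": 0, "tz": -0.18, "spin": -0.21, "hand": -1}, {"tx": 0, "ty": 0, "tz": -0.24, "spin": -0.28, "hand": -1}, {"tx": 0, "ty": 0, "tz": -0.26, "spin": -0.35, "hand": -1}])

```text
time: 6.15
tcp_pos: [0.5092, 0.0618, 0.3314]
tool_rot: [[0.854, 0.52, 0.003], [0.52, -0.854, 0.0], [0.003, 0.002, -1.0]]
contact_force: [0.4, 0.1, -2.5]
finger_gap: 0.0317
gripper_force: 50.2
```

Emit:
send_rows(targets=[{"tx": 0, "ty": 0, "tz": 0, "spin": -0.07, "hand": -1}, {"tx": 0, "ty": 0, "tz": 0, "spin": -0.14, "hand": -1}, {"tx": 0, "ty": 0, "tz": 0, "spin": -0.21, "hand": -1}, {"tx": 0, "ty": 0, "tz": 0, "spin": -0.28, "hand": -1}, {"tx": 0, "ty": 0, "tz": 0, "spin": -0.35, "hand": -1}])

```text
time: 6.65
tcp_pos: [0.5087, 0.0616, 0.3294]
tool_rot: [[0.318, 0.948, 0.001], [0.948, -0.318, -0.0], [-0.0, 0.001, -1.0]]
contact_force: [-0.2, 0.3, -2.3]
finger_gap: 0.0318
gripper_force: 50.1
```

Emit:
send_rows(targets=[{"tx": 0, "ty": 0, "tz": 0, "spin": -0.07, "hand": -1}, {"tx": 0, "ty": 0, "tz": 0, "spin": -0.14, "hand": -1}, {"tx": 0, "ty": 0, "tz": 0, "spin": -0.165, "hand": -1}])

```text
time: 6.95
tcp_pos: [0.5087, 0.0616, 0.3294]
tool_rot: [[-0.006, 1.0, 0.001], [1.0, 0.006, -0.0], [-0.0, 0.001, -1.0]]
contact_force: [-0.1, 0.5, -2.2]
finger_gap: 0.0319
gripper_force: 50.2
```

```bash
python3 -c "
from h import *
go(.377,.302,.33,90)"
```

```text
t 6.95 tcp [0.5087 0.0616 0.3294] yaw 90.32 tilt [-0.     0.001] gap 0.0319 F [-0.1  0.5 -2.2] j [ 20.   9. -34. 107.   6.  66. -16.] 
 -> tx,ty,tz [ 0.8038 -0.4346 -0.0024] spin 0.0028
```

Emit:
send_rows(targets=[{"tx": 0.14, "ty": -0.07, "tz": 0, "spin": 0, "hand": -1}, {"tx": 0.28, "ty": -0.15, "tz": 0, "spin": 0, "hand": -1}, {"tx": 0.42, "ty": -0.22, "tz": 0, "spin": 0, "hand": -1}, {"tx": 0.56, "ty": -0.3, "tz": 0, "spin": 0, "hand": -1}, {"tx": 0.7, "ty": -0.38, "tz": 0, "spin": 0, "hand": -1}])

```text
time: 7.45
tcp_pos: [0.3935, 0.2729, 0.3295]
tool_rot: [[0.0, 1.0, 0.001], [1.0, -0.0, -0.0], [-0.0, 0.001, -1.0]]
contact_force: [0.7, 1.0, -2.5]
finger_gap: 0.0323
gripper_force: 50.2
```

Emit:
send_rows(targets=[{"tx": 0.1, "ty": -0.055, "tz": 0, "spin": 0, "hand": -1}, {"tx": 0.1, "ty": -0.055, "tz": 0, "spin": 0, "hand": -1}])

```text
time: 7.65
tcp_pos: [0.375, 0.3059, 0.3298]
tool_rot: [[-0.008, 1.0, 0.001], [1.0, 0.008, 0.002], [0.002, 0.001, -1.0]]
contact_force: [-0.0, -0.0, -2.8]
finger_gap: 0.0318
gripper_force: 50.1
```

```bash
python3 -c "
from h import *
go(.377,.302,.18,91)
p=r.get_image('wrist'); save(p,'w4')
q=r.get_image('top'); 
import pickle; pickle.dump((p,q),open('w4.pkl','wb'))
a=q['image'][180:330,180:330]; b=cv2.resize(a,(480,480),interpolation=cv2.INTER_CUBIC)
cv2.imwrite('pics/w4c.png',cv2.resize(np.hstack([p['image'],b])[...,::-1],(798,342)))
"
```

```text
t 7.65 tcp [0.375  0.3059 0.3298] yaw 90.45 tilt [0.002 0.001] gap 0.0318 F [-0.  -0.  -2.8] j [  1.   7. -48. 110.   6.  65. -48.] 
 -> tx,ty,tz [-0.0139  0.0061  0.4992] spin -0.0048
```

View pics/w4c.png

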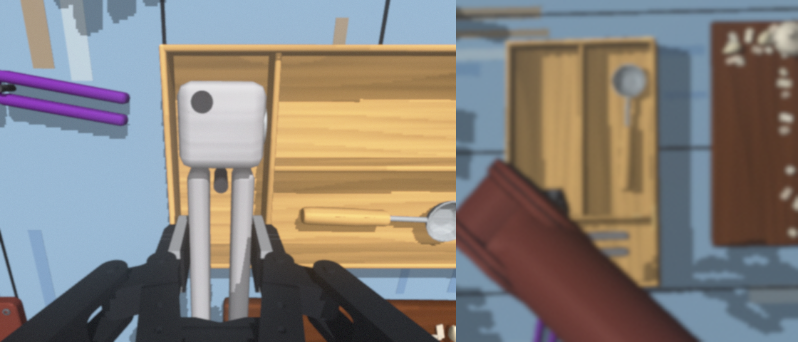

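The press is gripped squarely and hovers over the crosswise compartment. In the full wrist frame the near wall's outer corner is at (227,63) and the partition meets the far wall at (388,77).

```bash
python3 -c "
from h import *
import pickle; p,q=pickle.load(open('w4.pkl','rb'))
print('outer corner',px2w(p,227,63,.046),'expected wall +110y -183x')
print('partition@wall',px2w(p,388,77,.04),px2w(p,374,300,.04))
print('+y edge other',px2w(p,630,63,.046))
print('-y edge',px2w(p,600,376,.046))
print('press in pic, chamber',px2w(p,312,115,.18),'handle',px2w(p,310,440,.17))
k=480/150*.7125
g=lambda u,v,z: px2w(q,180+(u-456)/k,180+v/k,z)
print('top: rim',g(509,41,.046),g(655,37,.046),g(658,287,.046),'part',g(650,219,.04),g(583,217,.04),g(583,44,.04))
"
```

```text
outer corner [0.32761875 0.41354805 0.046     ] expected wall +110y -183x
partition@wall [0.42375938 0.40728767 0.04      ] [0.42435907 0.25746606 0.04      ]
+y edge other [0.56431378 0.41570927 0.046     ]
-y edge [0.59916366 0.19788649 0.046     ]
press in pic, chamber [0.3765858  0.38592287 0.18      ] handle [0.37731271 0.2582539  0.17      ]
top: rim [0.68646052 0.41389854 0.046     ] [0.68781551 0.1979649  0.046     ] [0.32051204 0.19487474 0.046     ] part [0.41906817 0.20681685 0.04      ] [0.42393975 0.30411036 0.04      ] [0.68098701 0.30542739 0.04      ]
```

Emit:
send_rows(targets=[{"tx": 0, "ty": 0, "tz": 0.12, "spin": 0, "hand": -1}, {"tx": 0, "ty": 0, "tz": 0.24, "spin": 0, "hand": -1}, {"tx": 0, "ty": 0, "tz": 0.35, "spin": 0, "hand": -1}, {"tx": 0, "ty": 0, "tz": 0.42, "spin": 0, "hand": -1}, {"tx": 0, "ty": 0, "tz": 0.47, "spin": 0, "hand": -1}])

```text
time: 8.25
tcp_pos: [0.3791, 0.2998, 0.1859]
tool_rot: [[0.002, 1.0, -0.001], [1.0, -0.002, -0.002], [-0.002, -0.001, -1.0]]
contact_force: [1.1, -0.9, -1.1]
finger_gap: 0.0318
gripper_force: 50.0
```

Emit:
send_rows(targets=[{"tx": 0, "ty": 0, "tz": 0.01, "spin": 0, "hand": -1}, {"tx": 0, "ty": 0, "tz": 0.018, "spin": 0, "hand": -1}, {"tx": 0, "ty": 0, "tz": 0.022, "spin": 0, "hand": -1}, {"tx": 0, "ty": 0, "tz": 0.025, "spin": 0, "hand": -1}, {"tx": 0, "ty": 0, "tz": 0.025, "spin": 0, "hand": -1}])

```text
time: 8.75
tcp_pos: [0.3787, 0.3016, 0.1803]
tool_rot: [[0.0, 1.0, 0.001], [1.0, -0.0, 0.0], [0.0, 0.001, -1.0]]
contact_force: [-0.9, -0.1, -2.1]
finger_gap: 0.0317
gripper_force: 50.1
```

Emit:
send_rows(targets=[{"tx": 0, "ty": 0, "tz": 0.005, "spin": 0, "hand": -1}, {"tx": 0, "ty": 0, "tz": 0.006, "spin": 0, "hand": -1}, {"tx": 0, "ty": 0, "tz": 0.006, "spin": 0, "hand": -1}])

```text
time: 9.05
tcp_pos: [0.3787, 0.3019, 0.1798]
tool_rot: [[0.0, 1.0, 0.001], [1.0, -0.0, -0.001], [-0.001, 0.001, -1.0]]
contact_force: [-6.6, -7.5, 25.2]
finger_gap: 0.0318
gripper_force: 53.5
```

Emit:
send_rows(newtons=20, targets=[{"tx": 0, "ty": -0.003, "tz": 0, "spin": 0, "hand": -0.2}, {"tx": 0, "ty": -0.003, "tz": 0, "spin": 0, "hand": 0.1}, {"tx": 0, "ty": -0.003, "tz": 0, "spin": 0, "hand": 0.1}, {"tx": 0, "ty": -0.003, "tz": -0.05, "spin": 0, "hand": 0.1}, {"tx": 0, "ty": -0.003, "tz": -0.12, "spin": 0, "hand": 0.1}])

```text
time: 9.55
tcp_pos: [0.3772, 0.3013, 0.2143]
tool_rot: [[-0.0, 1.0, -0.002], [1.0, 0.0, -0.001], [-0.001, -0.002, -1.0]]
contact_force: [1.4, 0.4, 0.4]
finger_gap: 0.0471
gripper_force: 0.0
```

Emit:
send_rows(targets=[{"tx": 0, "ty": 0, "tz": -0.12, "spin": 0, "hand": 0.1}, {"tx": 0, "ty": 0, "tz": -0.24, "spin": 0, "hand": 1}, {"tx": 0, "ty": 0, "tz": -0.36, "spin": 0, "hand": 1}])

```text
time: 9.85
tcp_pos: [0.3771, 0.3017, 0.3243]
tool_rot: [[-0.001, 1.0, 0.0], [1.0, 0.001, 0.001], [0.001, 0.0, -1.0]]
contact_force: [1.1, 0.2, 0.4]
finger_gap: 0.0743
gripper_force: 0.0
```

```bash
python3 -c "
from h import *
go(.502,-.056,.33,0)
p=r.get_image('wrist'); save(p,'w5')
for d in r.cut_out('press',p):
    m=d['region'].astype(np.uint8); print(round(d['confidence'],2),np.round(d['box']),m.sum(), cv2.minAreaRect(cv2.findNonZero(m)))
"
```

```text
t 9.85 tcp [0.3771 0.3017 0.3243] yaw 90.05 tilt [0.001 0.   ] gap 0.0743 F [1.1 0.2 0.4] j [  2.   7. -48. 111.   6.  65. -48.] 
 -> tx,ty,tz [-1.1926  0.4153 -0.0197] spin 0.7858
0.73 [282. 110. 342. 332.] 8233 ((312.5, 222.0), (220.0, 59.0), 90.0)
0.73 [  0.  95. 177. 175.] 6578 ((86.0990219116211, 134.16015625), (183.44691467285156, 50.974849700927734), 9.904183387756348)
```

Emit:
send_rows(targets=[{"tx": -0.15, "ty": 0.05, "tz": 0, "spin": 0, "hand": 1}, {"tx": -0.3, "ty": 0.1, "tz": 0, "spin": 0, "hand": 1}, {"tx": -0.45, "ty": 0.15, "tz": 0, "spin": 0, "hand": 1}, {"tx": -0.6, "ty": 0.2, "tz": 0, "spin": 0, "hand": 1}, {"tx": -0.75, "ty": 0.26, "tz": 0, "spin": 0.05, "hand": 1}])

```text
time: 10.45
tcp_pos: [0.4555, 0.0748, 0.3226]
tool_rot: [[0.1, 0.995, 0.001], [0.995, -0.1, -0.0], [-0.0, 0.001, -1.0]]
contact_force: [0.6, 1.1, 0.6]
finger_gap: 0.0853
gripper_force: 0.0
```

Emit:
send_rows(targets=[{"tx": -0.15, "ty": 0.05, "tz": 0, "spin": 0.07, "hand": 1}, {"tx": -0.3, "ty": 0.1, "tz": 0, "spin": 0.14, "hand": 1}, {"tx": -0.44, "ty": 0.155, "tz": 0, "spin": 0.21, "hand": 1}, {"tx": -0.44, "ty": 0.155, "tz": 0, "spin": 0.28, "hand": 1}, {"tx": -0.44, "ty": 0.155, "tz": 0, "spin": 0.35, "hand": 1}])

```text
time: 10.95
tcp_pos: [0.4887, -0.061, 0.3221]
tool_rot: [[0.723, 0.69, -0.0], [0.69, -0.723, 0.001], [0.0, -0.001, -1.0]]
contact_force: [-1.2, 0.6, 0.2]
finger_gap: 0.0853
gripper_force: 0.0
```

Emit:
send_rows(targets=[{"tx": 0, "ty": 0, "tz": 0, "spin": 0.07, "hand": 1}, {"tx": 0, "ty": 0, "tz": 0, "spin": 0.14, "hand": 1}, {"tx": 0, "ty": 0, "tz": 0, "spin": 0.21, "hand": 1}, {"tx": 0, "ty": 0, "tz": 0, "spin": 0.28, "hand": 1}, {"tx": 0, "ty": 0, "tz": 0, "spin": 0.35, "hand": 1}])

```text
time: 11.45
tcp_pos: [0.4885, -0.0593, 0.3223]
tool_rot: [[0.998, 0.066, 0.0], [0.066, -0.998, 0.0], [0.0, -0.0, -1.0]]
contact_force: [-0.2, -0.3, 0.9]
finger_gap: 0.0859
gripper_force: 0.0
```

```bash
python3 -c "
from h import *
go(.502,-.056,.33,0)"
```

```text
t 11.45 tcp [ 0.4885 -0.0593  0.3223] yaw 3.76 tilt [ 0. -0.] gap 0.0859 F [-0.2 -0.3  0.9] j [ 24.   6. -24. 110.   3.  64. -87.] 
 -> tx,ty,tz [ 0.0455 -0.0079 -0.0257] spin 0.0328
```

```bash
python3 -c "
from h import *
p=r.get_image('wrist')
ds=r.cut_out('spatula',p)
for d in ds: print(round(d['confidence'],2),np.round(d['box']),d['region'].sum())
m=ds[0]['region']; ys,xs=np.nonzero(m)
rows=np.arange(ys.min(),ys.max()+1); c=np.array([(xs[ys==y].mean(),np.ptp(xs[ys==y])) if (ys==y).any() else (0,0) for y in rows])
for i in range(0,len(rows),20): print(rows[i],c[i])
print(rows[-1],c[-1])
i=(c[:,1]<40)&(c[:,1]>10); k=np.polyfit(rows[i],c[i,0],1)
a=px2w(p,np.polyval(k,rows[i].min()),rows[i].min(),.028);b=px2w(p,np.polyval(k,rows.max()),rows.max(),.028)
d=a-b; yaw=np.degrees(np.arctan2(d[1],d[0])); tip=px2w(p,c[2,0],rows.min(),.024)
print('handle end',b,'blade end',tip,'yaw',yaw,np.linalg.norm(tip-b))
m=b+d/np.linalg.norm(d)*.11; print(m)
go(m[0],m[1],.19,yaw)
"
```

```text
0.87 [393. 444. 536. 480.] 653
0.76 [264.  40. 367. 355.] 16215
443 [407.5   1. ]
463 [407.5  13. ]
479 [524.  20.]
handle end [ 0.27651631 -0.24341951  0.028     ] blade end [ 0.30678855 -0.15782436  0.024     ] yaw 74.44872042331974 0.09087870733655075
[ 0.30600739 -0.13744652  0.028     ]
t 11.55 tcp [ 0.4886 -0.0593  0.3222] yaw 3.95 tilt [ 0. -0.] gap 0.0857 F [0.3 0.1 0.6] j [ 24.   6. -24. 110.   3.  64. -86.] 
 -> tx,ty,tz [-0.6251  0.2182  0.4406] spin -0.6152
```

The first detection is the red look-alike at the picture's edge, so I'm using the second.

```bash
python3 -c "
from h import *
p=r.get_image('wrist')
ds=[d for d in r.cut_out('spatula',p) if d['box'][1]<200 and d['region'].sum()<30000]
m=ds[0]['region']; ys,xs=np.nonzero(m); print(ds[0]['box'], p['image'][m].mean(0))
rows=np.arange(ys.min(),ys.max()+1); c=np.array([(xs[ys==y].mean(),np.ptp(xs[ys==y])) if (ys==y).any() else (0,0) for y in rows])
for i in range(0,len(rows),30): print(rows[i],c[i])
i=(c[:,1]<40)&(c[:,1]>10)&(rows>rows.min()+140); k=np.polyfit(rows[i],c[i,0],1)
a=px2w(p,np.polyval(k,rows[i].min()),rows[i].min(),.028);b=px2w(p,np.polyval(k,rows.max()),rows.max(),.028)
d=a-b; yaw=np.degrees(np.arctan2(d[1],d[0])); tip=px2w(p,c[4,0],rows.min(),.024)
print('handle end',b,'blade end',tip,'yaw',yaw,np.linalg.norm(tip-b))
m=(b+tip)/2; print(m)
go(m[0],m[1],.19,yaw)
"
```

```text
[265.6, 39.9, 366.7, 353.6] [248.24376643 221.1534517  143.83090828]
42 [278.  14.]
72 [315.  94.]
102 [313.  92.]
132 [311.  90.]
162 [310.5  73. ]
192 [306.  22.]
222 [303.  22.]
252 [301.5  21. ]
282 [298.5  19. ]
312 [297.  20.]
342 [294.5  19. ]
handle end [ 0.3916006  -0.05440076  0.028     ] blade end [ 0.61018996 -0.04322322  0.024     ] yaw -0.5350152324402786 0.2189115005118888
[ 0.50089528 -0.04881199  0.026     ]
t 11.65 tcp [ 0.4886 -0.0593  0.3222] yaw 4.32 tilt [ 0. -0.] gap 0.0854 F [-0.   0.2 -0.1] j [ 24.   6. -24. 110.   3.  64. -86.] 
 -> tx,ty,tz [ 0.0434 -0.0318  0.4405] spin 0.0423
```

Emit:
send_rows(targets=[{"tx": 0.039, "ty": -0.01, "tz": 0.08, "spin": 0.042, "hand": 1}, {"tx": 0.039, "ty": -0.01, "tz": 0.2, "spin": 0.042, "hand": 1}, {"tx": 0.039, "ty": -0.01, "tz": 0.32, "spin": 0.042, "hand": 1}, {"tx": 0.039, "ty": -0.01, "tz": 0.4, "spin": 0.042, "hand": 1}, {"tx": 0.039, "ty": -0.01, "tz": 0.431, "spin": 0.042, "hand": 1}])

```text
time: 12.15
tcp_pos: [0.4991, -0.0556, 0.1904]
tool_rot: [[1.0, -0.01, -0.004], [-0.01, -1.0, 0.001], [-0.004, -0.001, -1.0]]
contact_force: [0.7, -0.1, -0.4]
finger_gap: 0.0851
gripper_force: 0.0
```

Emit:
send_rows(newtons=40, targets=[{"tx": 0, "ty": 0, "tz": 0, "spin": 0, "hand": 0}, {"tx": 0, "ty": 0, "tz": 0, "spin": 0, "hand": 0}, {"tx": 0, "ty": 0, "tz": 0, "spin": 0, "hand": -1}, {"tx": 0, "ty": 0, "tz": 0, "spin": 0, "hand": -1}, {"tx": 0, "ty": 0, "tz": 0, "spin": 0, "hand": -1}])

```text
time: 12.65
tcp_pos: [0.5005, -0.0557, 0.1936]
tool_rot: [[1.0, -0.013, 0.002], [-0.013, -1.0, -0.0], [0.002, 0.0, -1.0]]
contact_force: [-0.5, 0.4, 5.7]
finger_gap: 0.0146
gripper_force: 40.0
```

Emit:
send_rows(targets=[{"tx": 0, "ty": 0, "tz": 0, "spin": 0, "hand": -1}, {"tx": 0, "ty": 0, "tz": 0, "spin": 0, "hand": -1}, {"tx": 0, "ty": 0, "tz": 0, "spin": 0, "hand": -1}])

```text
time: 12.95
tcp_pos: [0.5005, -0.0558, 0.1936]
tool_rot: [[1.0, -0.013, 0.001], [-0.013, -1.0, -0.0], [0.002, 0.0, -1.0]]
contact_force: [-2.5, -0.1, 6.0]
finger_gap: 0.0142
gripper_force: 40.2
```

Emit:
send_rows(targets=[{"tx": 0, "ty": 0, "tz": -0.05, "spin": 0, "hand": -1}, {"tx": 0, "ty": 0, "tz": -0.12, "spin": 0, "hand": -1}, {"tx": 0, "ty": 0, "tz": -0.24, "spin": 0, "hand": -1}, {"tx": 0, "ty": 0, "tz": -0.36, "spin": 0, "hand": -1}, {"tx": 0, "ty": -0.08, "tz": -0.46, "spin": 0, "hand": -1}])

```text
time: 13.45
tcp_pos: [0.5004, -0.0342, 0.3328]
tool_rot: [[1.0, -0.018, 0.001], [-0.018, -1.0, -0.001], [0.001, 0.001, -1.0]]
contact_force: [-0.2, -0.6, -1.3]
finger_gap: 0.0145
gripper_force: 39.5
```

Emit:
send_rows(targets=[{"tx": 0.02, "ty": -0.14, "tz": 0, "spin": 0, "hand": -1}, {"tx": 0.04, "ty": -0.28, "tz": 0, "spin": 0, "hand": -1}, {"tx": 0.06, "ty": -0.42, "tz": 0, "spin": 0, "hand": -1}, {"tx": 0.08, "ty": -0.56, "tz": 0, "spin": 0, "hand": -1}, {"tx": 0.1, "ty": -0.7, "tz": 0, "spin": 0, "hand": -1}])

```text
time: 13.95
tcp_pos: [0.5332, 0.1794, 0.3311]
tool_rot: [[1.0, -0.014, 0.001], [-0.014, -1.0, -0.0], [0.001, 0.0, -1.0]]
contact_force: [1.4, -0.1, 0.5]
finger_gap: 0.0149
gripper_force: 39.5
```

Emit:
send_rows(targets=[{"tx": 0.02, "ty": -0.14, "tz": 0, "spin": 0, "hand": -1}, {"tx": 0.04, "ty": -0.28, "tz": 0, "spin": 0, "hand": -1}, {"tx": 0.06, "ty": -0.42, "tz": 0, "spin": 0, "hand": -1}, {"tx": 0.08, "ty": -0.5, "tz": 0, "spin": 0, "hand": -1}, {"tx": 0.08, "ty": -0.56, "tz": 0, "spin": 0, "hand": -1}])

```text
time: 14.45
tcp_pos: [0.5594, 0.3474, 0.3305]
tool_rot: [[1.0, -0.012, -0.0], [-0.012, -1.0, 0.001], [-0.0, -0.001, -1.0]]
contact_force: [-0.3, -0.2, -1.1]
finger_gap: 0.0147
gripper_force: 39.4
```

```bash
python3 -c "
from h import *
go(.555,.358,.25,.3)
p=r.get_image('wrist'); save(p,'w6')
q=r.get_image('scene');
import pickle; pickle.dump((p,q),open('w6.pkl','wb'))
a=q['image'][190:340,340:540]; b=cv2.resize(a,(640,480),interpolation=cv2.INTER_CUBIC)
cv2.imwrite('pics/w6c.png',cv2.resize(np.hstack([p['image'],b])[...,::-1],(800,300)))
"
```

```text
t 14.45 tcp [0.5594 0.3474 0.3305] yaw -0.68 tilt [-0.    -0.001] gap 0.0147 F [-0.3 -0.2 -1.1] j [ -10.   27.  -35.   86.   15.   72. -137.] 
 -> tx,ty,tz [-0.015  -0.0349  0.2683] spin -0.0086
```

View pics/w6c.png

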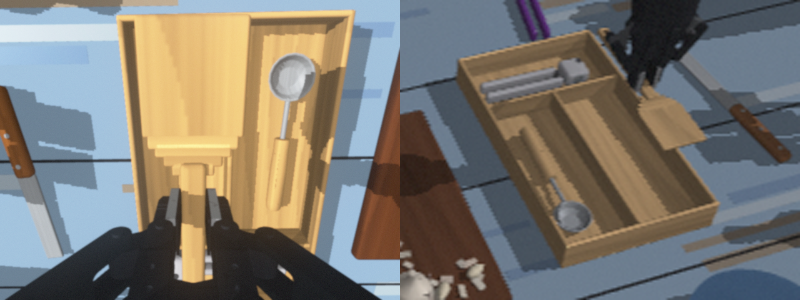

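The press lies in the crosswise compartment, at about (535,78) in the right half. The spatula is gripped by its handle over the empty compartment. I'll check whether it droops.

```bash
python3 -c "
from h import *
import pickle; p,q=pickle.load(open('w6.pkl','rb'))
x,y=.5594,.3474; ur=.3305-.175
for dz in (0,-.02,-.04):
  print(dz,[np.round(np.array(w2px(p,[x+a,y+b,ur+h+dz*a/.11]))*.625) for a,b,h in [(.11,.03,.006),(.11,-.03,.006),(.035,.03,.006),(.035,-.03,.006),(-.0,.008,.01)]],
  [np.round(((np.array(w2px(q,[x+a,y+b,ur+h+dz*a/.11]))-[340,190])*3.2*.625+[400,0])) for a,b,h in [(.11,.03,.006),(.11,-.03,.006),(.035,.03,.006),(.035,-.03,.006)]])
im=p['image']; print(px2w(p,120/.625,14/.625,.046),px2w(p,352/.625,10/.625,.046))
"
```

```text
0 [array([130.,  11.]), array([251.,  10.]), array([141., 154.]), array([243., 153.]), array([180., 209.])] [array([707., 137.]), array([663., 149.]), array([674.,  96.]), array([632., 106.])]
-0.02 [array([138.,  19.]), array([243.,  18.]), array([143., 151.]), array([241., 150.]), array([180., 209.])] [array([702., 149.]), array([659., 160.]), array([673.,  99.]), array([631., 110.])]
-0.04 [array([145.,  25.]), array([237.,  24.]), array([145., 148.]), array([239., 147.]), array([180., 209.])] [array([698., 159.]), array([655., 171.]), array([672., 103.]), array([630., 113.])]
[0.6904797  0.41255257 0.046     ] [0.69139398 0.20133157 0.046     ]
```

Emit:
send_rows(targets=[{"tx": -0.012, "ty": -0.038, "tz": 0.05, "spin": -0.008, "hand": -1}, {"tx": -0.012, "ty": -0.038, "tz": 0.18, "spin": -0.008, "hand": -1}, {"tx": -0.012, "ty": -0.038, "tz": 0.3, "spin": -0.008, "hand": -1}, {"tx": -0.012, "ty": -0.038, "tz": 0.4, "spin": -0.008, "hand": -1}, {"tx": -0.012, "ty": -0.038, "tz": 0.45, "spin": -0.008, "hand": -1}])

```text
time: 15.05
tcp_pos: [0.5551, 0.3549, 0.1918]
tool_rot: [[1.0, 0.002, -0.004], [0.002, -1.0, -0.003], [-0.004, 0.003, -1.0]]
contact_force: [0.0, 0.1, -1.5]
finger_gap: 0.0146
gripper_force: 39.4
```

Emit:
send_rows(targets=[{"tx": 0, "ty": 0, "tz": 0.012, "spin": 0, "hand": -1}, {"tx": 0, "ty": 0, "tz": 0.022, "spin": 0, "hand": -1}, {"tx": 0, "ty": 0, "tz": 0.03, "spin": 0, "hand": -1}, {"tx": 0, "ty": 0, "tz": 0.035, "spin": 0, "hand": -1}, {"tx": 0, "ty": 0, "tz": 0.035, "spin": 0, "hand": -1}])

```text
time: 15.55
tcp_pos: [0.5562, 0.3572, 0.1859]
tool_rot: [[1.0, 0.003, 0.001], [0.003, -1.0, 0.001], [0.001, -0.001, -1.0]]
contact_force: [-0.7, -0.2, -1.1]
finger_gap: 0.0147
gripper_force: 39.4
```

Emit:
send_rows(targets=[{"tx": 0, "ty": 0, "tz": 0.006, "spin": 0, "hand": -1}, {"tx": 0, "ty": 0, "tz": 0.011, "spin": 0, "hand": -1}, {"tx": 0, "ty": 0, "tz": 0.014, "spin": 0, "hand": -1}, {"tx": 0, "ty": 0, "tz": 0.014, "spin": 0, "hand": -1}])

```text
time: 15.95
tcp_pos: [0.5561, 0.3571, 0.1817]
tool_rot: [[1.0, 0.003, 0.0], [0.003, -1.0, -0.0], [0.0, 0.0, -1.0]]
contact_force: [-2.2, -2.2, 6.3]
finger_gap: 0.0148
gripper_force: 40.3
```

Emit:
send_rows(newtons=20, targets=[{"tx": 0, "ty": 0, "tz": 0, "spin": 0, "hand": -0.4}, {"tx": 0, "ty": 0, "tz": 0, "spin": 0, "hand": -0.1}, {"tx": 0, "ty": 0, "tz": 0, "spin": 0, "hand": -0.1}, {"tx": 0, "ty": 0, "tz": -0.05, "spin": 0, "hand": -0.1}, {"tx": 0, "ty": 0, "tz": -0.12, "spin": 0, "hand": -0.1}])

```text
time: 16.45
tcp_pos: [0.5556, 0.3568, 0.217]
tool_rot: [[1.0, 0.003, -0.002], [0.003, -1.0, -0.001], [-0.002, 0.001, -1.0]]
contact_force: [0.2, -0.5, 1.4]
finger_gap: 0.0385
gripper_force: 0.0
```

Emit:
send_rows(targets=[{"tx": 0, "ty": 0, "tz": -0.14, "spin": 0, "hand": -0.1}, {"tx": 0, "ty": 0, "tz": -0.28, "spin": 0, "hand": -0.1}, {"tx": 0, "ty": 0, "tz": -0.42, "spin": 0, "hand": -0.1}, {"tx": 0, "ty": 0, "tz": -0.56, "spin": 0, "hand": -0.1}, {"tx": 0, "ty": 0, "tz": -0.65, "spin": 0, "hand": -0.1}])

```text
time: 16.95
tcp_pos: [0.5556, 0.3574, 0.417]
tool_rot: [[1.0, 0.003, 0.004], [0.003, -1.0, 0.003], [0.004, -0.003, -1.0]]
contact_force: [0.0, 0.6, -0.2]
finger_gap: 0.0384
gripper_force: 0.0
```

```bash
python3 -c "
from h import *
p=r.get_image('wrist'); q=r.get_image('scene')
import pickle; pickle.dump((p,q),open('w7.pkl','wb'))
go(.458,-.309,.45,-8)
a=q['image'][190:340,340:540]; b=cv2.resize(a,(640,480),interpolation=cv2.INTER_CUBIC)
cv2.imwrite('pics/w7c.png',cv2.resize(np.hstack([p['image'],b])[...,::-1],(800,300)))
"
```

```text
t 17.05 tcp [0.556  0.3579 0.4183] yaw 0.17 tilt [ 0.007 -0.005] gap 0.0388 F [1.  0.3 0.1] j [ -11.   24.  -36.   80.   14.   80. -136.] 
 -> tx,ty,tz [-0.3325  2.2214 -0.1181] spin 0.0713
```

View pics/w7c.png

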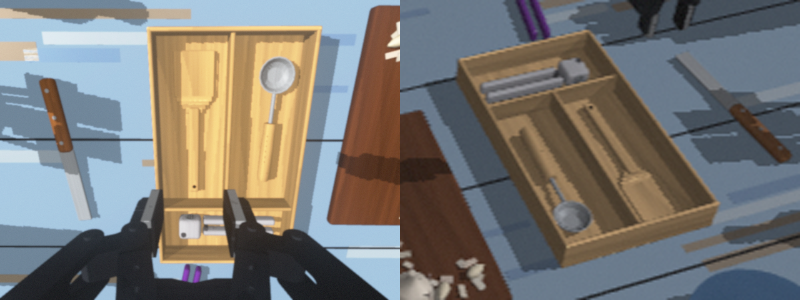

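Both pieces lie flat in their compartments, the spatula at (195,115) and the press at (225,225) in the left half. Now the caddy.

Emit:
send_rows(targets=[{"tx": -0.02, "ty": 0.16, "tz": -0.02, "spin": 0, "hand": 0.6}, {"tx": -0.05, "ty": 0.32, "tz": -0.02, "spin": 0, "hand": 0.6}, {"tx": -0.07, "ty": 0.48, "tz": -0.02, "spin": 0, "hand": 0.6}, {"tx": -0.1, "ty": 0.64, "tz": -0.02, "spin": 0, "hand": 0.6}, {"tx": -0.12, "ty": 0.8, "tz": -0.02, "spin": 0, "hand": 0.6}])

```text
time: 17.55
tcp_pos: [0.5195, 0.1152, 0.4182]
tool_rot: [[1.0, 0.003, 0.0], [0.003, -1.0, -0.0], [0.0, 0.0, -1.0]]
contact_force: [1.5, 0.8, 0.5]
finger_gap: 0.0683
gripper_force: 0.0
```

Emit:
send_rows(targets=[{"tx": -0.02, "ty": 0.16, "tz": 0, "spin": 0, "hand": 0.6}, {"tx": -0.05, "ty": 0.32, "tz": 0, "spin": 0, "hand": 0.6}, {"tx": -0.07, "ty": 0.48, "tz": 0, "spin": 0, "hand": 0.6}, {"tx": -0.1, "ty": 0.64, "tz": 0, "spin": 0, "hand": 0.6}, {"tx": -0.12, "ty": 0.8, "tz": 0, "spin": 0, "hand": 0.6}])

```text
time: 18.05
tcp_pos: [0.4842, -0.1248, 0.4184]
tool_rot: [[1.0, 0.003, 0.001], [0.003, -1.0, -0.0], [0.001, 0.0, -1.0]]
contact_force: [1.0, 0.7, 0.4]
finger_gap: 0.0682
gripper_force: 0.0
```

```bash
python3 -c "
from h import *
go(.44,-.309,.42,-8)"
```

```text
t 18.05 tcp [ 0.4842 -0.1248  0.4184] yaw 0.17 tilt [0.001 0.   ] gap 0.0682 F [1.  0.7 0.4] j [ 28.   2. -19. 102.   1.  76. -81.] 
 -> tx,ty,tz [-0.1491  0.6136 -0.0053] spin 0.0713
```

Emit:
send_rows(targets=[{"tx": -0.03, "ty": 0.16, "tz": 0, "spin": 0.035, "hand": 0.6}, {"tx": -0.07, "ty": 0.32, "tz": 0, "spin": 0.071, "hand": 0.6}, {"tx": -0.11, "ty": 0.48, "tz": 0, "spin": 0.071, "hand": 0.6}, {"tx": -0.15, "ty": 0.61, "tz": 0, "spin": 0.071, "hand": 0.6}, {"tx": -0.15, "ty": 0.61, "tz": 0, "spin": 0.071, "hand": 0.6}])

```text
time: 18.55
tcp_pos: [0.4377, -0.312, 0.4177]
tool_rot: [[0.989, -0.147, -0.001], [-0.147, -0.989, -0.001], [-0.001, 0.002, -1.0]]
contact_force: [-0.7, -0.1, -0.8]
finger_gap: 0.0683
gripper_force: 0.0
```

Emit:
send_rows(targets=[{"tx": 0, "ty": 0, "tz": 0, "spin": 0, "hand": 0.6}, {"tx": 0, "ty": 0, "tz": 0, "spin": 0, "hand": 0.6}])

```text
time: 18.75
tcp_pos: [0.4413, -0.305, 0.418]
tool_rot: [[0.991, -0.137, 0.0], [-0.137, -0.991, 0.001], [0.0, -0.001, -1.0]]
contact_force: [-0.6, 0.9, -0.5]
finger_gap: 0.0685
gripper_force: 0.0
```

```bash
python3 -c "
from h import *
go(.44,-.309,.42,-8)
p=r.get_image('wrist'); save(p,'w8'); import pickle; pickle.dump(p,open('w8.pkl','wb'))
"
```

```text
t 18.75 tcp [ 0.4413 -0.305   0.418 ] yaw -7.88 tilt [ 0.    -0.001] gap 0.0685 F [-0.6  0.9 -0.5] j [ 39.   6. -10.  98.   1.  76. -69.] 
 -> tx,ty,tz [-0.0025  0.0138 -0.0067] spin 0.0011
```

View pics/w8.png

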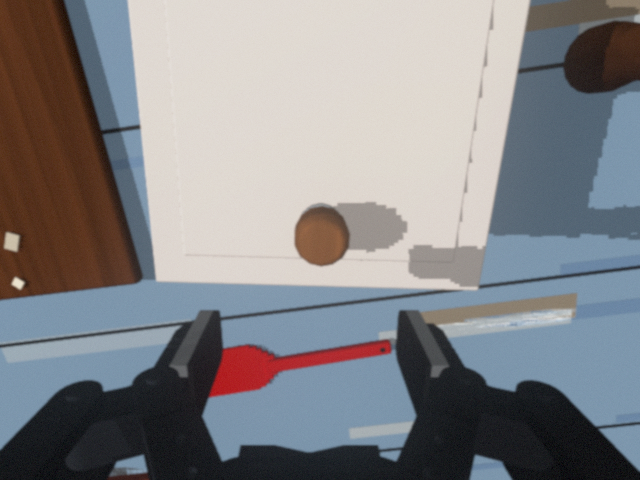

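The lid fills the view: knob at (321,235), front corners at (156,280) and (478,289).

```bash
python3 -c "
from h import *
import pickle; p=pickle.load(open('w8.pkl','rb'))
a=px2w(p,156,280,.156);b=px2w(p,478,289,.156); d=a-b; y=np.degrees(np.arctan2(d[1],d[0]))-90
print('front',a,b,np.linalg.norm(d),'caddy yaw',y)
k=px2w(p,321,235,.185); print('knob',k)
c=np.array([np.cos(np.radians(y)),np.sin(np.radians(y))]); m=((a+b)/2)[:2]
print('knob from front edge', m+.043*c, 'hinge',m+.208*c,'end knob',m+(.208-.0557)*c)
go(k[0],k[1],.34,y)
"
```

```text
front [ 0.43504629 -0.20585814  0.156     ] [ 0.4009368  -0.40907358  0.156     ] 0.2060581768823932 caddy yaw -9.528216514997979
knob [ 0.45966574 -0.31419413  0.185     ]
knob from front edge [ 0.46039832 -0.31458379] hinge [ 0.62312202 -0.34189679] end knob [ 0.56819044 -0.33267658]
t 18.8 tcp [ 0.4414 -0.3048  0.4181] yaw -7.84 tilt [ 0. -0.] gap 0.068 F [-0.3  0.7 -0.9] j [ 39.   6. -10.  98.   1.  76. -69.] 
 -> tx,ty,tz [0.0644 0.0228 0.2602] spin 0.0147
```

Emit:
send_rows(targets=[{"tx": 0.065, "ty": 0.023, "tz": 0, "spin": 0.015, "hand": 0.6}, {"tx": 0.065, "ty": 0.023, "tz": 0.06, "spin": 0.015, "hand": 0.6}, {"tx": 0.065, "ty": 0.023, "tz": 0.14, "spin": 0.015, "hand": 0.6}, {"tx": 0.065, "ty": 0.023, "tz": 0.22, "spin": 0.015, "hand": 0.6}, {"tx": 0.065, "ty": 0.023, "tz": 0.263, "spin": 0.015, "hand": 0.6}])

```text
time: 19.3
tcp_pos: [0.4594, -0.3143, 0.3372]
tool_rot: [[0.986, -0.166, -0.002], [-0.166, -0.986, 0.001], [-0.002, -0.001, -1.0]]
contact_force: [-0.1, 0.7, -0.1]
finger_gap: 0.0681
gripper_force: 0.0
```

Emit:
send_rows(newtons=40, targets=[{"tx": 0, "ty": 0, "tz": 0, "spin": 0, "hand": 0.6}, {"tx": 0, "ty": 0, "tz": 0, "spin": 0, "hand": -0.2}, {"tx": 0, "ty": 0, "tz": 0, "spin": 0, "hand": -1}, {"tx": 0, "ty": 0, "tz": 0, "spin": 0, "hand": -1}, {"tx": 0, "ty": 0, "tz": 0, "spin": 0, "hand": -1}])

```text
time: 19.8
tcp_pos: [0.4599, -0.3146, 0.3408]
tool_rot: [[0.986, -0.167, 0.002], [-0.167, -0.986, 0.001], [0.002, -0.001, -1.0]]
contact_force: [-1.5, 6.9, 8.7]
finger_gap: 0.0287
gripper_force: 39.5
```

Run:
```python
from h import *
s=r.sense(); print(s['gripper_force'],np.round(s['effort'],1))
go(.46,-.3145,.338,-9.5)
t0=np.array(s['tcp_pos']); R=np.array(s['tool_rot'])
c=np.array([np.cos(np.radians(-9.5)),np.sin(np.radians(-9.5)),0])
for th in range(0,66,5):
    a=np.radians(th); dx=.165-.165*np.cos(a)+.031*np.sin(a); dz=.165*np.sin(a)+.031*np.cos(a)-.031
    print(th,np.round(R.T@(c*dx+np.array([0,0,dz]))/.3,3))
```

```text
39.48958106338978 [  2.6 -49.7   2.  -37.6   1.8  -1.7  -0. ]
t 19.8 tcp [ 0.4599 -0.3146  0.3408] yaw -9.62 tilt [ 0.002 -0.001] gap 0.0287 F [-1.5  6.9  8.7] j [ 38.  11. -10. 101.   2.  67. -71.] 
 -> tx,ty,tz [ 0.0001 -0.0004  0.0092] spin -0.0011
0 [0. 0. 0.]
5 [ 0.011 -0.    -0.048]
10 [ 0.026 -0.    -0.094]
15 [ 0.046 -0.    -0.139]
20 [ 0.069 -0.    -0.182]
25 [ 0.096 -0.    -0.223]
30 [ 0.126 -0.001 -0.261]
35 [ 0.159 -0.001 -0.297]
40 [ 0.196 -0.001 -0.329]
45 [ 0.235 -0.001 -0.358]
50 [ 0.276 -0.001 -0.384]
55 [ 0.32  -0.001 -0.406]
60 [ 0.365 -0.001 -0.424]
65 [ 0.412 -0.001 -0.438]
```

Emit:
send_rows(targets=[{"tx": 0.0085, "ty": 0, "tz": -0.038, "spin": 0, "hand": -1}, {"tx": 0.02, "ty": 0, "tz": -0.076, "spin": 0, "hand": -1}, {"tx": 0.0335, "ty": 0, "tz": -0.112, "spin": 0, "hand": -1}, {"tx": 0.05, "ty": 0, "tz": -0.148, "spin": 0, "hand": -1}, {"tx": 0.069, "ty": 0, "tz": -0.182, "spin": 0, "hand": -1}])

```text
time: 20.3
tcp_pos: [0.4802, -0.3181, 0.3944]
tool_rot: [[0.986, -0.167, 0.0], [-0.167, -0.986, 0.002], [-0.0, -0.002, -1.0]]
contact_force: [2.7, 5.4, -5.6]
finger_gap: 0.0279
gripper_force: 39.8
```

Emit:
send_rows(targets=[{"tx": 0.0206, "ty": 0, "tz": -0.033, "spin": 0, "hand": -1}, {"tx": 0.044, "ty": 0, "tz": -0.064, "spin": 0, "hand": -1}, {"tx": 0.069, "ty": 0, "tz": -0.094, "spin": 0, "hand": -1}, {"tx": 0.097, "ty": 0, "tz": -0.1215, "spin": 0, "hand": -1}, {"tx": 0.127, "ty": 0, "tz": -0.147, "spin": 0, "hand": -1}])

```text
time: 20.8
tcp_pos: [0.5176, -0.3244, 0.4384]
tool_rot: [[0.986, -0.167, -0.001], [-0.167, -0.986, 0.002], [-0.001, -0.002, -1.0]]
contact_force: [-0.1, 5.5, -3.5]
finger_gap: 0.0283
gripper_force: 40.2
```

Emit:
send_rows(targets=[{"tx": 0.03, "ty": 0, "tz": -0.024, "spin": 0, "hand": -1}, {"tx": 0.063, "ty": 0, "tz": -0.0455, "spin": 0, "hand": -1}, {"tx": 0.097, "ty": 0, "tz": -0.065, "spin": 0, "hand": -1}, {"tx": 0.132, "ty": 0, "tz": -0.081, "spin": 0, "hand": -1}, {"tx": 0.169, "ty": 0, "tz": -0.095, "spin": 0, "hand": -1}])

```text
time: 21.3
tcp_pos: [0.5677, -0.3328, 0.4672]
tool_rot: [[0.986, -0.167, -0.0], [-0.167, -0.986, 0.002], [-0.001, -0.002, -1.0]]
contact_force: [-1.4, 5.8, -0.8]
finger_gap: 0.0282
gripper_force: 40.1
```

Emit:
send_rows(targets=[{"tx": 0, "ty": 0, "tz": 0, "spin": 0, "hand": -1}, {"tx": 0, "ty": 0, "tz": 0, "spin": 0, "hand": -1}, {"tx": 0, "ty": 0, "tz": 0, "spin": 0, "hand": -1}, {"tx": 0, "ty": 0, "tz": 0, "spin": 0, "hand": -1}, {"tx": 0, "ty": 0, "tz": 0, "spin": 0, "hand": -1}])

```text
time: 21.8
tcp_pos: [0.5671, -0.3328, 0.4671]
tool_rot: [[0.986, -0.167, 0.0], [-0.167, -0.986, 0.002], [-0.0, -0.002, -1.0]]
contact_force: [-1.3, 6.7, 1.1]
finger_gap: 0.0283
gripper_force: 40.4
```

Run:
```python
from h import *
go(.568,-.3327,.464,-9.5); s=r.sense(); print(s['gripper_force'],np.round(s['joint_vel'],2))
q=r.get_image('scene'); t=r.get_image('top')
a=cv2.resize(q['image'][180:380,90:390],(600,400),interpolation=cv2.INTER_CUBIC)
h=np.array([.6231,-.3419,.151]); c=np.array([np.cos(np.radians(-9.5)),np.sin(np.radians(-9.5)),0]); n=np.array([-c[1],c[0],0])
for th,col in ((53,(255,0,0)),(60,(0,255,0)),(67,(0,0,255))):
    e=np.radians(th); pts=[h+s*.104*n+(-c*np.cos(e)+np.array([0,0,np.sin(e)]))*.208 for s in(-1,1)]
    pp=[tuple(int(v) for v in (np.array(w2px(q,p))-[90,180])*2) for p in pts]; cv2.line(a,pp[0],pp[1],col,1); print(th,pp)
cv2.imwrite('pics/s9.png',a[...,::-1])
```

```text
t 21.8 tcp [ 0.5671 -0.3328  0.4671] yaw -9.6 tilt [-0.    -0.002] gap 0.0283 F [-1.3  6.7  1.1] j [ 34.  19. -10.  77.   3.  84. -75.] 
 -> tx,ty,tz [ 0.0028 -0.0008  0.0102] spin -0.0009
40.44203145895153 [-0.03 -0.03  0.05  0.12  0.07  0.   -0.09]
53 [(72, 105), (274, 85)]
60 [(64, 109), (271, 88)]
67 [(57, 117), (269, 95)]
```

View pics/s9.png

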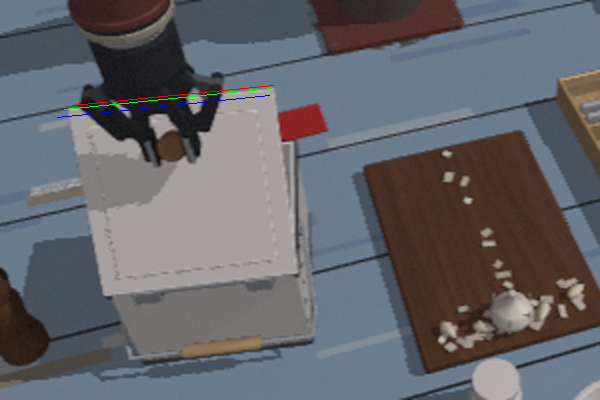

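The lid is open with the knob between the pads at (172,146). I'll check the angle numerically from the lid's corners in the picture.

Run:
```python
from h import *
q=r.get_image('scene'); g=q['image'][180:380,90:390].astype(int)
d=[x for x in r.cut_out('lid',q)][:2]
for x in d:
    m=x['region'].astype(np.uint8); print(round(x['confidence'],2),m.sum(),(np.array(x['box'])-[90,180,90,180])*2)
    ct=max(cv2.findContours(m,0,1)[0],key=cv2.contourArea)[:,0]; ap=cv2.approxPolyDP(ct[:,None],5,True)[:,0]; print(((ap-[90,180])*2).tolist())
c=np.array([np.cos(np.radians(-9.5)),np.sin(np.radians(-9.5)),0]); n=np.array([-c[1],c[0],0])
P=lambda w:np.round((np.array(w2px(q,w))-[90,180])*2,1)
h=np.array([.6231,-.3419,.151])
for th in (45,50,55,60,65,70):
    e=np.radians(th); u=-c*np.cos(e)+np.array([0,0,np.sin(e)]); m=c*np.sin(e)+np.array([0,0,np.cos(e)])
    print(th,'knob',P(h+.165*u+.031*m),'edge top',P(h-.104*n+.208*u+.005*m),P(h+.104*n+.208*u+.005*m),'hinge',P(h-.104*n+.005*m),P(h+.104*n+.005*m))
s=r.sense(); print(np.round(s['tcp_pos'],4),s['gripper_force'])
```

```text
0.55 8701 [ 68.   88.4 296.  293.4]
[[270, 88], [224, 90], [190, 162], [162, 112], [148, 116], [152, 164], [68, 106], [104, 294], [296, 270]]
45 knob [178.  133.7] edge top [ 79.2 103.7] [276.3  84.1] hinge [101.1 297. ] [296.9 273.6]
50 knob [175.4 137.1] edge top [ 73.8 104.5] [274.6  84.5] hinge [101.1 297.4] [297. 274.]
55 knob [172.9 141.7] edge top [ 68.5 106.8] [272.9  86.4] hinge [101.2 297.8] [297.  274.3]
60 knob [170.6 147.6] edge top [ 63.2 110.8] [271.5  89.9] hinge [101.3 298.2] [297.1 274.7]
65 knob [168.5 154.8] edge top [ 58.  116.4] [270.1  95.1] hinge [101.4 298.5] [297.1 275.1]
70 knob [166.6 163.3] edge top [ 53.  123.8] [269.  101.9] hinge [101.4 298.9] [297.2 275.4]
[ 0.5671 -0.3328  0.4671] 40.440286388620734
```

Arm motion gives 59.7° and the picture about 60 ± 3°, and the arm is steady with a 40 N grip, so I'm handing in.

```bash
python3 -c "
from station import r
print(r.job_done())"
```

```text
the job is handed in; nothing more can be done
None
```

The press lies flat in the crosswise compartment, the spatula lies flat in the empty lengthwise one, and the lid is held steady at about 60° in the fingers; the job was handed in at about 22 s and no verdict came back.

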